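# Drive home the loose plate screw of a benchtop thermal cycler

## Task

On one of the two small thermal cyclers the big slotted screw in the top plate is loose and stands proud. Take the screwdriver from its stand, drive that screw clockwise until it is fully home against its stop, then stand the screwdriver upright in its stand again and let go. Turn the screw only with the screwdriver, and leave the other cycler's screw and the other things on the bench as they are.

Things in the scene. Friction and masses are not known exactly. Their poses are not given: they have to be found in the camera images.
- cycler: Thermal cycler with the loose screw: fixed black box with clear side plates, 150 x 124 mm and 85 mm high to its aluminium top plate. Origin at the centre of its underside, z up. Low tube block (top 93 mm, tube caps to 97 mm) on its -x half, an open lid leaning back over its -x edge (top 153 mm high). The screw axis is vertical at x = +38 mm, y = 0 in this frame.
- screw_top (a point): Centre of the top face of the loose screw's head, on its vertical axis. 103 to 105 mm above the bench at the start, 95 mm when home. Clockwise from above drives it in: 4 mm down per rad, 2.0 to 2.4 rad to go at the start, then a hard stop. The screw stays where it is left; a push under 30 N alone neither turns nor sinks it.
- screw_lift: The loose steel screw. Round head 34 mm across, 10 mm high; straight slot across its centre, 6 mm wide, 20 mm long (ends closed), 6 mm deep, flat floor. Origin: centre of the head's underside. This frame sinks with the screw but does not turn with it: the slot's direction at the start is not given (it may be any), it must be seen or felt for. Turning takes about 0.15 N m.
- driver: Flat-bladed screwdriver, 130 mm long, 140 g, standing point-down in the stand. Origin at the middle of the blade's tip, z up along the shaft to the handle. Blade 16 mm wide along x and 3 mm thick along y (the last 4 mm narrowed to 14 x 2 mm); round shaft 10 mm; black square handle 30 x 30 mm, from z = 55 to 130 mm, its flats parallel to the blade's x and y. The blade's two ways round are alike.
- stand: Fixed grey plastic block, 80 x 80 mm and 65 mm high on a 110 x 100 mm foot, with a square hole 24 x 24 mm, 59 mm deep, in the middle of its top. Origin at the centre of its underside. The screwdriver's handle shoulder rests on the block's top, its tip then 10 mm above the bench.
- cycler_done: The other, identical thermal cycler (fixed); its screw is already home. Same frame and sizes.
- screw_done (a joint): Angle of the other cycler's screw, rad, 0 at the start; must stay.
- tube_rack: Bystander: white tube rack, 70 x 130 x 54 mm; origin at the centre of its underside.
- buffer_bottle: Bystander: clear bottle, 64 mm diameter, 140 mm high; origin at the centre of its underside.
- beaker: Bystander: glass beaker, 70 mm diameter, 85 mm high; origin at the centre of its underside.
- tip_box: Bystander: pipette tip box, 87 x 122 x 62 mm; origin at the centre of its underside.
- pipette: Bystander: pipette lying flat, about 240 mm long, 24 mm thick; origin under its body.
- jar: Bystander: amber jar, 60 mm diameter, 70 mm high; origin at the centre of its underside.
There are look-alikes about, which are no part of the job. What is shaped like the stand but green is not meant.

How it is judged:
On the way, in this order (a step that is already met when the one before it is completed fails the run):
1. the screwdriver is lifted clear of its stand (z of driver in the frame of stand above 0.07 m), for 0.1 s.
2. the screw is fully home, with the screwdriver pressing on it (z of screw_top in the frame of cycler below 0.0955 m and contact force between driver and screw_lift above 1 N), for 0.1 s.
3. the screwdriver stands in its stand again (z of driver in the frame of stand below 0.016 m and horizontal distance between driver and stand below 0.015 m), for 0.2 s.
At the end, for the whole second after the job is handed in: The loose screw is home (top of its head within 0.5 mm of its lowest height, 95 mm above the cycler's underside), and the screwdriver stands at rest in the stand's hole, upright within 0.12 rad, its handle resting on the block (tip within 6 mm of its resting height of 10 mm), released (all of step 3 and z of screw_top in the frame of cycler below 0.0955 m and angle between driver's own z axis and vertical below 0.12 rad and linear speed of driver below 0.02 m/s); the robot touches nothing.
It fails at once if the robot touches the loose screw itself (contact force between any of the fingers, the arm and screw_lift above 1 N).
It fails at once if the other cycler's screw is turned (value of joint screw_done above 0.15 rad).
It fails at once if a bystander is shifted by more than 30 mm (distance of any of tube_rack, buffer_bottle, beaker, tip_box, pipette, jar from where it was at the start of the episode above 0.03 m).
It also fails if it takes over 67 s, if anything falls off the work surface, if the arm or the gripper's body presses on something with over 40 N, if the wrist force passes 120 N, or if a joint passes its speed limit or range.

## Robot

A 6-joint arm with a two-finger parallel gripper is mounted at the origin on the work surface. World frame = base frame: x ahead of the robot, y to its left, z up, the work surface at z = 0. Lengths are in m, angles in rad, forces in N, time in s.
With the tool pointing down it reaches from about 0.35 to 0.8 m from the base axis. Payload 7.3 kg.
Tool frame: the origin (TCP) lies at the very end of the fingers, on their centre line; the grasp point (between the pads) lies 19 mm behind it; z points along the fingers, y is the direction in which the jaws open and shut (so a half turn about z gives the same grasp; the last joint's range is limited). The gripper opens to 85 mm and grips with 20 to 120 N. Pads are 22 mm wide; open, the fingers measure 114 mm over their backs; the gripper's body (76 mm by 85 mm) begins 54 mm behind the grasp point. The pads swing forward as they close: fully open they stand 13 mm farther back than shut.
Start: joints at [-1.272, 0.342, 1.524, -0, 1.275, -0.146], TCP at [0.226, -0.474, 0.231] pointing down, gripper open.
Joint ranges: [-2.53, 2.53], [-0.77, 2.02], [0.04, 2.7], [-1, 4.14], [0.28, 2.66], [-3.11, 3.11]. Speed limits (rad/s): [2.57, 2.57, 3.14, 3.14, 3.14, 3.14].

## Interface

Orientations are given as a rotation vector (axis times angle).
In Python, from station import * gives the robot as it stands.
- The arm moves only by the tool servo_tool, never from a script. Its argument "rows" is a list that holds one entry, the list of rows, each a list of 5 numbers: the shift along the world's x, y, z in units of 40 mm (1.0 is 40 mm), then the turn about the world's z in degrees, then the closure, from 0 (fully open) to 1 (shut). In form: [[[x, y, z, spin, jaw], ...]]. A call has 1 to 5 rows; each row shifts and turns the commanded pose from where the row before left it; what a row does not reach is not made up. A row lasts 1/12 s, in which the tool goes at most 41.7 mm and 7.16 degrees, less where a joint would pass 70% of its speed; a pose out of reach is approached as far as the arm can. A call is refused whole if a number of a shift passes 1 or a number of a turn 7.16, either way. A call with a gripper value outside its range is refused whole. The fingers move at their own pace and stop on an object; "force" is the grip in N (left out, the last holds). Time passes only in rows, so rows that do not move let the fingers close. It gives the time, the measured TCP pose, the force and the opening at its end, in the units of the state.
- get_obs(): the state, without advancing time (a new reading comes with each control period).
- camera(name): name is "scene" or "top" or "wrist"; returns the picture (384x512x3 uint8, blue, green, red); there is no depth.
- calibration(name): a dict with "vertical_fov" (degrees; the focal length in pixels is half the picture's height over the tangent of half this angle, whatever the lens; pixels are square), "cx", "cy" (the principal point, pixels), "eye" and "orientation" of the camera in the world. Camera axes: x right, y down, z forward; pixel columns grow to the right and rows downward; lengths in m; the calibration is good to about 2 mm. A picture is of the moment at which its call begins: read the wrist's pose just before it. calibration takes no time and is no camera call; for the wrist camera it gives the pose at the moment of the call.
- job_done(): hands the job in, once; it reports no verdict.
Trained networks look in the newest picture that a camera, given by its name, has taken for a name from the list of things; names that differ only in an ending like _2 or _b are one class to them, and where a whole thing is asked for, a point or a joint stands for the part that bears it (a point fixed in the world has none). Each returns a list of dicts, best first, with "score" (0 to 1); they miss things now and then, are a little off and sometimes report something else, mostly with a low value. They report only what shows in the picture. A call takes as long as a camera call. They do not tell look-alikes from the thing itself.
- trace(thing, camera): "mask" (384x512 bool, what is visible of it) and "position" ([row, column] in pixels, amid what is visible of it).
The state is a dict: "t": time; "joint_pos": joint angles; "joint_velocities": joint speeds; "effort": joint torques, N m; "position": TCP position; "orientation": TCP orientation; "wrist_force": force on the tool from outside, world axes, zero at the start; "wrist_torque": the same for the moment, N m; "gripper_width": finger opening in m.
Only numpy, scipy, OpenCV 4.12 (cv2) and the standard library are available. Lean on these libraries where they do the work, as an engineer would, in place of code of your own. Each camera call takes 0.05 s, during which the arm holds its last target. There are 200 camera calls.

## Working session

There is one attempt and no reset: what is moved stays moved. The work goes in short steps, Python scripts to look and compute and a tool call to move; the robot and the scene stay as the last step left them, time stands still between calls to the robot, and variables do not carry over. Pictures are saved under pics/ and viewed, about 8 in all and at most 12, crops included, and the job is handed in when it is done.

Besides the shell and the picture viewer there is one more tool, called after "Emit:" as name([rows], argument=value, ...), one row to a line, values as JSON. servo_tool: Moves the arm, as the interface text tells. Its arguments: {"type":"object","properties":{"rows":{"type":"array"},"force":{"type":"number"}},"required":["rows"]}

```bash
mkdir -p pics; ls
cat > h.py <<'E'
from station import *
import numpy as np, cv2
from scipy.spatial.transform import Rotation as R
def cal(n):
    c=calibration(n); f=192/np.tan(np.radians(c["vertical_fov"])/2)
    return c,f
def Rm(c):
    o=np.array(c["orientation"],float)
    return o if o.shape==(3,3) else R.from_rotvec(o).as_matrix()
def ray(n,row,col,z,c=None):
    c,f=cal(n) if c is None else c
    d=Rm(c)@np.array([(col-c["cx"])/f,(row-c["cy"])/f,1]); e=np.array(c["eye"])
    return e+d*(z-e[2])/d[2]
def proj(n,p,c=None):
    c,f=cal(n) if c is None else c
    q=Rm(c).T@(np.array(p)-np.array(c["eye"])); return np.array([c["cy"]+f*q[1]/q[2],c["cx"]+f*q[0]/q[2]])
E
python3 - <<'E'
from h import *
print(get_obs())
for n in ("top","scene"):
    print(n,calibration(n))
    im=camera(n); cv2.imwrite(f"pics/{n}0.png",im)
    for t,z in (("driver",.14),("stand",.065),("cycler",.085),("screw_lift",.1),("screw_done",.095)):
        for d in trace(t,n):
            r,c=d["position"]; print(n,t,round(d["score"],2),np.round(d["position"]),ray(n,r,c,z).round(3),d["mask"].sum())
a=cv2.imread("pics/top0.png");b=cv2.imread("pics/scene0.png")
E
```

```text
pics
{'t': 0.0, 'joint_pos': array([-1.27197352e+00,  3.42743542e-01,  1.52505295e+00,  6.54806934e-06,
        1.27541979e+00, -1.45998945e-01]), 'joint_velocities': array([ 0.00062234,  0.00064142, -0.00045289,  0.00066998,  0.00025211,
        0.00099915]), 'effort': array([-2.91456699e-04, -4.33676469e+01, -2.46013284e+01, -3.53154082e-04,
        7.83074152e-03, -7.42005454e-06]), 'position': array([ 0.22580233, -0.47349127,  0.23060263]), 'orientation': array([-3.06263165e+00, -6.92617879e-01,  1.84786705e-04]), 'wrist_force': array([-0.16961011,  0.09934463,  0.34899004]), 'wrist_torque': array([-0.01577229,  0.01611533, -0.00948162]), 'gripper_width': 0.08552414805681584}
top {'vertical_fov': 44.703894739199825, 'cx': 250.11607179596194, 'cy': 196.21163390083015, 'eye': array([0.1927856 , 0.02170567, 1.57914448]), 'orientation': array([-2.0325    ,  2.1887208 , -0.22394685])}
top driver 0.53 [192. 252.] [0.512 0.002 0.14 ] 131
top driver 0.52 [201. 187.] [0.498 0.206 0.14 ] 2041
top stand 0.9 [292. 176.] [0.22  0.264 0.065] 1114
top stand 0.79 [200. 251.] [0.501 0.004 0.065] 
[... 289 characters left out ...]
.72 [201. 251.] [0.49  0.006 0.095] 768
top screw_done 0.6 [186. 183.] [0.558 0.224 0.095] 69
scene {'vertical_fov': 46.725769637949234, 'cx': 255.4931320748193, 'cy': 190.18802378138935, 'eye': array([ 1.35772309, -0.6485824 ,  1.06774789]), 'orientation': array([-2.09725569, -1.03436383,  0.46387311])}
scene driver 0.67 [200. 253.] [ 0.555 -0.039  0.14 ] 231
scene stand 0.97 [146. 263.] [0.274 0.226 0.065] 662
scene stand 0.8 [211. 162.] [ 0.353 -0.254  0.065] 882
scene stand 0.76 [191. 224.] [ 0.395 -0.04   0.065] 914
scene cycler 0.74 [240. 200.] [ 0.551 -0.232  0.085] 3458
scene screw_lift 0.4 [243. 208.] [ 0.588 -0.229  0.1  ] 89
scene screw_done 0.49 [180. 315.] [0.567 0.218 0.095] 34
```

Run:
```python
import cv2
a=cv2.imread("pics/top0.png");b=cv2.imread("pics/scene0.png")
cv2.imwrite("pics/t1.png",cv2.resize(a[80:330,130:400],None,fx=2.4,fy=2.4,interpolation=cv2.INTER_CUBIC))
cv2.imwrite("pics/s1.png",cv2.resize(b[100:320,100:380],None,fx=2.7,fy=2.7,interpolation=cv2.INTER_CUBIC))
```

```text
(no output)
```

View pics/t1.png

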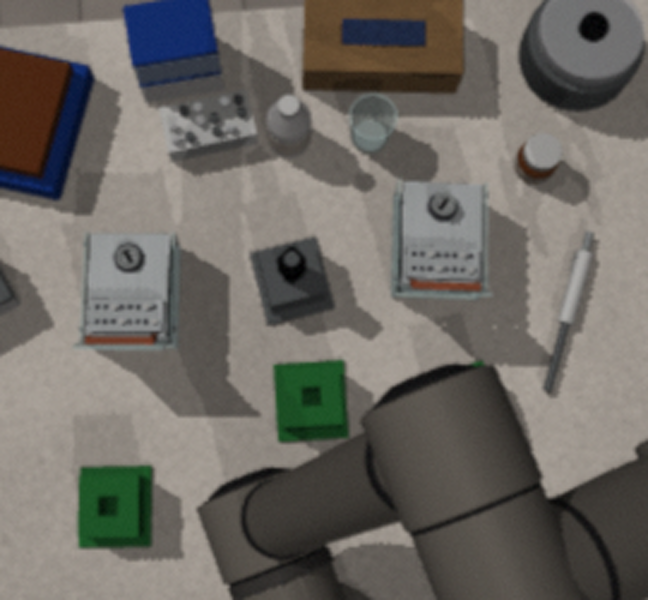

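View pics/s1.png

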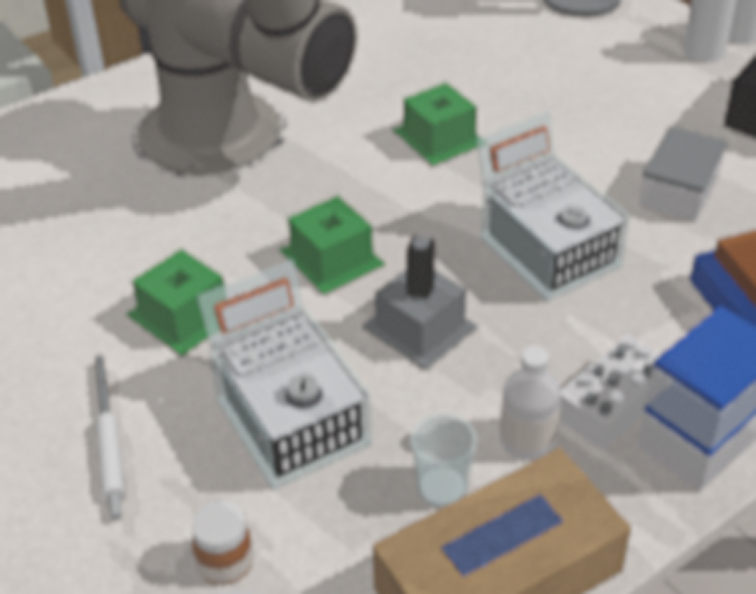

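Top view: the right cycler (px row 166, col 317, screw) has a head with a shadow gap, so it looks proud. The left one (186, 183) looks flush. Stand candidates:
- Grey stand with the black handle at about (192–200, 251). This is the one meant.
- Green look-alikes at (246, 263), (292, 176) and a third behind the arm. None of these is meant.

I'll go above the grey one and take a close look.

Emit:
servo_tool([
  [[0,0,0.9,0,0],[0,0,0.9,0,0],[0,0.3,0.7,0,0],[0.45,0.85,0,0,0],[0.45,0.85,0,0,0]],
])

```text
t: 1.02
position: [0.2619, -0.3944, 0.3328]
orientation: [3.062, 0.688, 0.001]
wrist_force: [0.5, -0.3, -0.1]
gripper_width: 0.0852
```

Emit:
servo_tool([
  [[0.45,0.85,0,0,0],[0.45,0.85,0,0,0],[0.45,0.85,0,0,0],[0.45,0.85,0,0,0],[0.45,0.85,0,0,0]],
])

```text
t: 1.43
position: [0.3523, -0.2222, 0.3316]
orientation: [3.064, 0.692, 0.001]
wrist_force: [0.0, -0.2, 0.3]
gripper_width: 0.0853
```

Emit:
servo_tool([
  [[0.45,0.85,0,0,0],[0.45,0.85,0,0,0],[0.45,0.85,0,0,0],[0.45,0.85,0,0,0],[0.1,0.85,0,0,0]],
])

```text
t: 1.85
position: [0.4295, -0.052, 0.3312]
orientation: [3.064, 0.694, 0.002]
wrist_force: [0.6, -0.2, -0.7]
gripper_width: 0.0853
```

Run:
```python
from h import *
o=get_obs();print(o["t"],o["position"],o["orientation"]);c=cal("wrist");print(c)
im=camera("wrist"); cv2.imwrite("pics/w1.png",im)
for t,z in (("driver",.14),("stand",.065)):
    for d in trace(t,"wrist"):
        r,k=d["position"]; rc=cv2.minAreaRect(np.argwhere(d["mask"]).astype(np.float32))
        print(t,round(d["score"],2),np.round(d["position"]),ray("wrist",r,k,z,c).round(4),d["mask"].sum(),rc,[ray("wrist",a,b,z,c)[:2].round(4) for a,b in cv2.boxPoints(rc)])
```

```text
1.85 [ 0.42950556 -0.05204663  0.33121617] [3.06385905e+00 6.93588676e-01 1.54818105e-03]
({'vertical_fov': 65.62599621594424, 'cx': 262.69630706172524, 'cy': 189.13896233446283, 'eye': array([ 0.50155279, -0.01748644,  0.47436437]), 'orientation': array([ 2.42360617, -1.53039863, -0.24012816])}, np.float64(297.7773018804556))
driver 0.6 [ 64. 259.] [ 0.5255 -0.002   0.14  ] 878 ((66.4117660522461, 258.85296630859375), (32.25723648071289, 29.10427474975586), 14.03624439239502) [array([ 0.5445, -0.0047]), array([0.526 , 0.0186]), array([ 0.5018, -0.0013]), array([ 0.521 , -0.0252])]
stand 0.9 [184. 222.] [ 0.3638 -0.0195  0.065 ] 4376 ((182.10003662109375, 219.70001220703125), (63.05711364746094, 72.89581298828125), 63.43495178222656) [array([0.4195, 0.0259]), array([0.3112, 0.033 ]), array([ 0.3051, -0.0596]), array([ 0.4171, -0.0606])]
stand 0.82 [ 84. 261.] [ 0.5105 -0.0112  0.065 ] 4439 ((71.54027557373047, 258.7543029785156), (70.6946792602539, 80.29110717773438), 74.2913589477539) [array([0.5604, 0.0468]), array([0.4651, 0.0359]), array([ 0.4816, -0.0561]), array([ 0.5775, -0.0384])]
stand 0.8 [176.  31.] [0.2586 0.2309 0.065 ] 4860 ((179.64962768554688, 28.036487579345703), (75.69608306884766, 81.3348388671875), 70.01689147949219) [array([0.3108, 0.2756]), array([0.1808, 0.2913]), array([0.1839, 0.1874]), array([0.3173, 0.1796])]
stand 0.63 [245. 327.] [ 0.3435 -0.2027  0.065 ] 3856 ((246.7547149658203, 329.14154052734375), (66.89458465576172, 70.60332489013672), 74.05460357666016) [array([ 0.3896, -0.1429]), array([ 0.2748, -0.1693]), array([ 0.2889, -0.2792]), array([ 0.4051, -0.2439])]
```

View pics/w1.png

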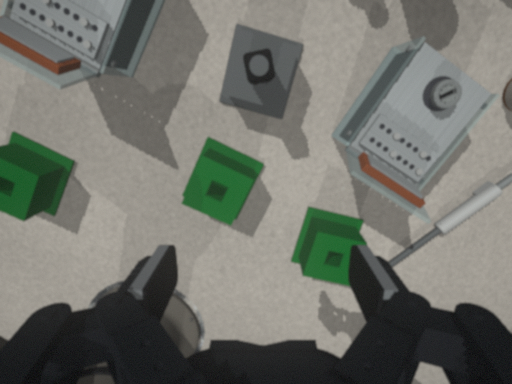

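The wrist picture shows the grey stand top around px (260, 70), with the black square handle at about (260, 65), turned relative to the block. The right screw is at (442, 94) with its slot visible, and the head clearly casts a shadow. Next I'll measure the yaw and the slot in an enlarged crop.

Run:
```python
from h import *
o=get_obs();c=cal("wrist");im=camera("wrist")
g=im.max(2)
A=im[15:130,205:320]; B=im[60:130,405:485]
cv2.imwrite("pics/c1.png",np.hstack([cv2.resize(A,(400,400),interpolation=cv2.INTER_CUBIC),cv2.resize(B,(400,400),interpolation=cv2.INTER_CUBIC)]))
m=np.zeros_like(g);m[35:100,230:290]=(g[35:100,230:290]<45)
cs,_=cv2.findContours(m,cv2.RETR_EXTERNAL,cv2.CHAIN_APPROX_NONE);k=max(cs,key=cv2.contourArea)
r=cv2.minAreaRect(k);print(r,cv2.contourArea(k))
for p in cv2.boxPoints(r): print(p,ray("wrist",p[1],p[0],.14,c))
print("ctr",ray("wrist",r[0][1],r[0][0],.14,c))
st=np.array([[238,26],[302,42],[281,117],[221,103]]);P=np.array([ray("wrist",y,x,.065,c)[:2] for x,y in st]);print(P,P.mean(0),[np.degrees(np.arctan2(*(P[(i+1)%4]-P[i])[::-1])).round(1) for i in range(4)],[np.linalg.norm(P[(i+1)%4]-P[i]).round(3) for i in range(4)])
```

```text
((260.4754638671875, 65.53584289550781), (31.083332061767578, 25.677536010742188), 79.3803482055664) 704.0
[244.99245   52.626408] [0.52738423 0.01602158 0.14      ]
[270.2302    47.894337] [ 0.54262164 -0.00539499  0.14      ]
[275.9585   78.44528] [ 0.51891562 -0.02376794  0.14      ]
[250.72073  83.17735] [ 0.50311482 -0.00179498  0.14      ]
ctr [ 0.52320265 -0.00362547  0.14      ]
[[ 0.55695933  0.04363692]
 [ 0.57534355 -0.03550759]
 [ 0.48267614 -0.05301704]
 [ 0.46437064  0.02655703]] [ 0.51983741 -0.00458267] [np.float64(-76.9), np.float64(-169.3), np.float64(103.0), np.float64(10.5)] [np.float64(0.081), np.float64(0.094), np.float64(0.082), np.float64(0.094)]
```

View pics/c1.png

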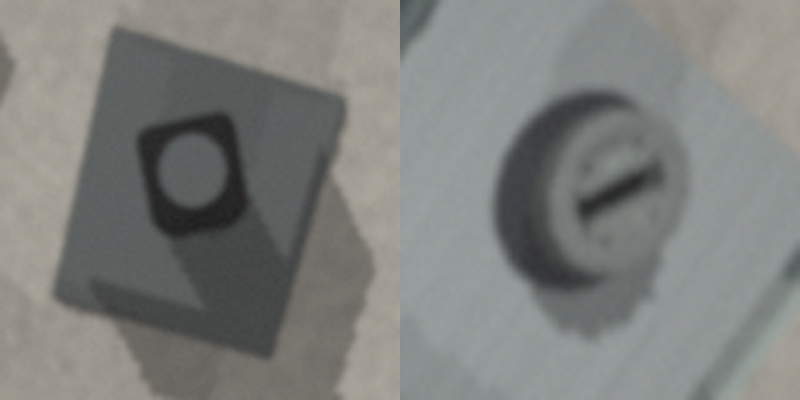

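Run:
```python
from h import *
c=cal("wrist");o=get_obs()
print("driver",ray("wrist",63.9,260.2,.14,c), o["joint_pos"].round(3), o["position"].round(4))
for z in (.104,):
    a,b,m=[ray("wrist",r,k,z,c) for r,k in ((97.3,441),(89.8,457),(93.5,449))]
    print("slot",a,b,m,np.degrees(np.arctan2(b[1]-a[1],b[0]-a[0])),np.linalg.norm(a-b))
r,k=ray("top",166,317,.104)[:2];print(r,k)
```

```text
driver [ 0.52444519 -0.00438403  0.14      ] [-3.020e-01  1.000e-01  1.564e+00 -1.000e-03  1.477e+00  8.220e-01] [ 0.428  -0.0533  0.3314]
slot [ 0.58683439 -0.21265705  0.104     ] [ 0.60196168 -0.22464115  0.104     ] [ 0.59447201 -0.21863689  0.104     ] -38.38687416506073 0.019299059286378793
0.5901097233032984 -0.21864444995984797
```

The slot runs at about -38° in world and measures 19 mm, which matches the 20 mm given. The handle flats are at about 36.6°. I'll go above the driver at yaw about 126.6°, which leaves enough clockwise range in the last joint.

Emit:
servo_tool([
  [[0.2,0.1,0,7.1,0],[0.2,0.1,0,7.1,0],[0.2,0.1,0,7.1,0],[0.2,0.1,0,7.1,0],[0.2,0.1,0,7.1,0]],
])

```text
t: 2.47
position: [0.4681, -0.0355, 0.3314]
orientation: [2.704, 1.599, -0.0]
wrist_force: [0.1, -0.3, -0.4]
gripper_width: 0.0853
```

Emit:
servo_tool([
  [[0.2,0.1,-0.2,7.1,0],[0.2,0.1,-0.3,7.1,0],[0.2,0.1,-0.3,7.1,0],[0.2,0.1,-0.3,7.1,0],[0.2,0.1,-0.3,7.1,0]],
])

```text
t: 2.88
position: [0.5082, -0.0157, 0.2748]
orientation: [2.088, 2.347, -0.0]
wrist_force: [-0.2, -0.3, -0.4]
gripper_width: 0.0852
```

Emit:
servo_tool([
  [[0.2,0.1,-0.3,7.1,0],[0.2,0.1,-0.3,7.1,0],[0,0,-0.25,7.1,0],[0,0,0,7.1,0],[0,0,0,1.7,0]],
])

```text
t: 3.3
position: [0.5236, -0.0078, 0.2404]
orientation: [-1.405, -2.808, 0.001]
wrist_force: [0.0, 0.1, 0.2]
gripper_width: 0.0853
```

Run:
```python
from h import *
o=get_obs();c=cal("wrist");im=camera("wrist");print(o["position"],np.degrees(R.from_rotvec(o["orientation"]).as_euler("ZYX")),o["joint_pos"].round(2))
cv2.imwrite("pics/w2.png",im)
for d in trace("driver","wrist"):
    print(d["score"],d["position"],ray("wrist",*d["position"],.12,c))
print("expected", proj("wrist",[.524,-.004,.14],c))
```

```text
[ 0.52361483 -0.007779    0.24035234] [ 1.26819910e+02 -5.84518635e-02 -1.79912358e+02] [-0.16  0.33  1.51 -0.    1.3  -0.8 ]
0.66 [175.4, 265.4] [ 0.52195904 -0.0006023   0.12      ]
expected [186.04464053 265.10342375]
```

View pics/w2.png

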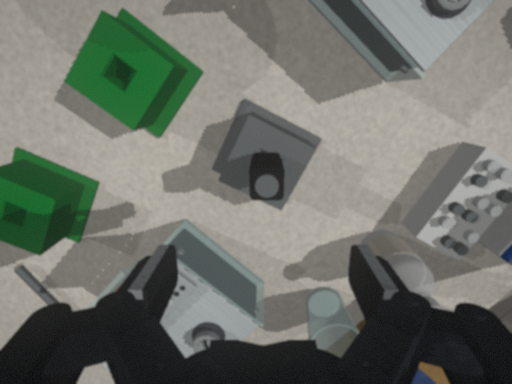

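The handle-top circle is at (187, 266), and I predicted (186, 265). The flats line up with the jaws, so I'll descend and grip.

Emit:
servo_tool([
  [[0,0.09,-0.7,0,0],[0,0,-0.8,0,0],[0,0,-0.8,0,0],[0,0,-0.8,0,0],[0,0,-0.7,0,0]],
])

```text
t: 3.82
position: [0.5235, -0.0035, 0.0878]
orientation: [1.417, 2.804, -0.0]
wrist_force: [0.1, 0.4, -0.3]
gripper_width: 0.0855
```

Emit:
servo_tool([
  [[0,0,0,0,0],[0,0,0,0,0.5],[0,0,0,0,1],[0,0,0,0,1],[0,0,0,0,1]],
], force=60)

```text
t: 4.23
position: [0.5251, -0.0027, 0.0912]
orientation: [1.411, 2.803, 0.002]
wrist_force: [0.0, 0.1, -0.1]
gripper_width: 0.0389
```

Emit:
servo_tool([
  [[0,0,0,0,1],[0,0,0,0,1],[0,0,0,0,1],[0,0,0,0,1],[0,0,0,0,1]],
])

```text
t: 4.65
position: [0.5248, -0.0026, 0.091]
orientation: [1.41, 2.804, 0.001]
wrist_force: [-1.2, -0.9, 7.4]
gripper_width: 0.0295
```

Emit:
servo_tool([
  [[0,0,0.8,0,1],[0,0,0.8,0,1],[0,0,0.9,0,1],[0,0,0.9,0,1],[0,0,0.9,0,1]],
])

```text
t: 5.07
position: [0.5234, -0.0022, 0.2635]
orientation: [1.412, 2.806, 0.0]
wrist_force: [1.0, 0.1, -2.1]
gripper_width: 0.0292
```

Emit:
servo_tool([
  [[0,0,0.3,0,1],[0,0,0,0,1],[0,0,0,0,1]],
])

```text
t: 5.32
position: [0.5237, -0.0022, 0.2734]
orientation: [1.411, 2.806, 0.001]
wrist_force: [0.6, -0.3, -1.5]
gripper_width: 0.0292
```

Run:
```python
from h import *
o=get_obs();c=cal("wrist");im=camera("wrist");s=camera("scene");print(o["position"],np.degrees(R.from_rotvec(o["orientation"]).as_euler("ZYX")),o["gripper_width"])
tip=o["position"]-[0,0,.081];print(proj("wrist",tip,c),proj("scene",tip))
def crop(im,p,h):
    r,k=np.clip(np.int32(p),h,[383-h,511-h]);return cv2.resize(im[r-h:r+h,k-h:k+h],(400,400),interpolation=cv2.INTER_CUBIC)
cv2.imwrite("pics/b1.png",np.hstack([crop(im,proj("wrist",tip,c),60),crop(s,proj("scene",tip),35)]))
```

```text
[ 0.52372942 -0.00222479  0.27343971] [1.26587534e+02 3.44498030e-02 1.79958892e+02] 0.02919062546056518
[196.51799499 261.79380719] [176.92661245 256.02733226]
```

View pics/b1.png

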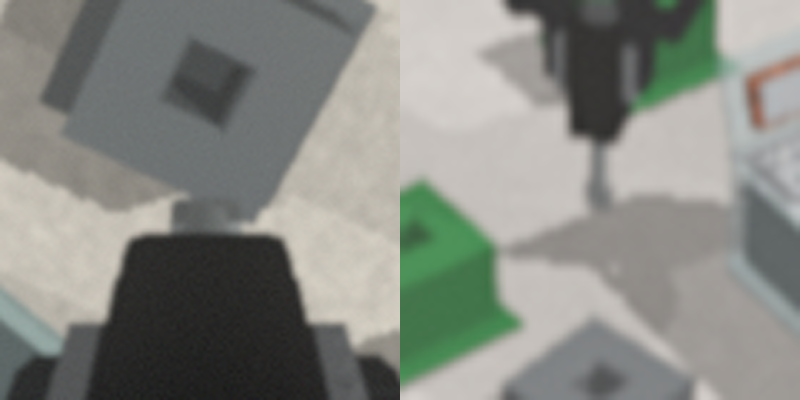

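In the wrist crop the blade at (206, 215) is 20 px wide along the jaw direction. That fits 16 mm and not 3 mm or 10 mm, so the blade is parallel to the jaw axis at 36.6°. I need to turn it by -75° to match the slot. Next I'll go above the right cycler's screw.

Emit:
servo_tool([
  [[0.16,-0.49,0,-6.8,1],[0.16,-0.49,0,-6.8,1],[0.16,-0.49,0,-6.8,1],[0.16,-0.49,0,-6.8,1],[0.16,-0.49,0,-6.8,1]],
])

```text
t: 5.83
position: [0.5554, -0.101, 0.271]
orientation: [-2.175, -2.262, 0.003]
wrist_force: [0.9, 0.5, -1.5]
gripper_width: 0.0295
```

Emit:
servo_tool([
  [[0.16,-0.49,0,-6.8,1],[0.16,-0.49,0,-6.8,1],[0.16,-0.49,0,-6.8,1],[0.16,-0.49,0,-6.8,1],[0.16,-0.49,0,-6.8,1]],
])

```text
t: 6.25
position: [0.5875, -0.199, 0.2708]
orientation: [-2.741, -1.527, 0.004]
wrist_force: [1.6, -0.9, -1.2]
gripper_width: 0.0294
```

Emit:
servo_tool([
  [[0.16,-0.49,0,-7,1],[0,0,0,0,1],[0,0,0,0,1]],
])

```text
t: 6.5
position: [0.5937, -0.2185, 0.2705]
orientation: [-2.826, -1.365, 0.004]
wrist_force: [0.2, 0.4, -1.0]
gripper_width: 0.0293
```

Run:
```python
from h import *
o=get_obs();c=cal("wrist");im=camera("wrist");print(o["position"],np.degrees(R.from_rotvec(o["orientation"]).as_euler("ZYX")),o["joint_pos"].round(2))
p=proj("wrist",[.5945,-.2186,.104],c);print("screw exp",p,"tip",proj("wrist",o["position"]-[0,0,.081],c))
for n in("screw_lift","driver"):
  for d in trace(n,"wrist"): print(n,d["score"],d["position"],d["mask"].sum())
cv2.imwrite("pics/w3.png",im)
r0,k0=120,200
cv2.imwrite("pics/b2.png",cv2.resize(im[r0:r0+120,k0:k0+130],None,fx=5,fy=5,interpolation=cv2.INTER_CUBIC))
```

```text
[ 0.59367409 -0.21853774  0.27053889] [ 5.15658758e+01  4.47050265e-02 -1.79744273e+02] [-0.47  0.53  1.12  0.    1.5   0.2 ]
screw exp [170.26811206 263.65172227] tip [197.59659057 262.75823532]
screw_lift 0.67 [169.3, 265.0] 749
driver 0.59 [275.1, 261.6] 9271
```

View pics/b2.png

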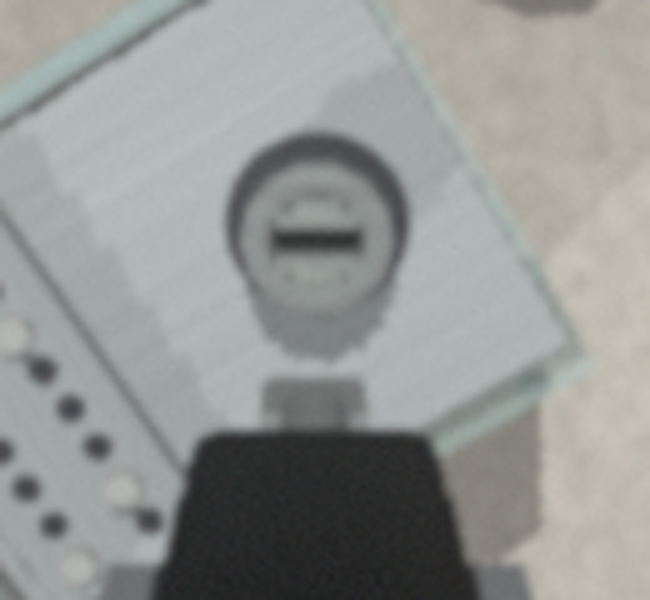

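The crop shows the slot horizontal at (317, 240), parallel to the blade at (314, 378+), so the yaw is right. The head stands proud with a dark side wall. Next I'll compute the small lateral offset.

Run:
```python
from h import *
o=get_obs();c=cal("wrist")
s=ray("wrist",168,263.4,.104,c);t=ray("wrist",197,262.9,o["position"][2]-.081,c)
print(s,t,o["position"],"shift units",(s-t)/.04)
```

```text
[ 0.59620181 -0.21544325  0.104     ] [ 0.59452397 -0.21673773  0.19136672] [ 0.59396253 -0.21694436  0.27236672] shift units [ 0.04194589  0.03236195 -2.18416789]
```

Emit:
servo_tool([
  [[0.04,0.03,-0.5,0,1],[0,0,-0.5,0,1],[0,0,-0.5,0,1],[0,0,-0.4,0,1],[0,0,0,0,1]],
])

```text
t: 7.07
position: [0.5941, -0.2147, 0.1935]
orientation: [-2.822, -1.367, 0.007]
wrist_force: [-1.1, 0.9, -2.4]
gripper_width: 0.0296
```

Run:
```python
from h import *
o=get_obs();c=cal("wrist");im=camera("wrist");print(o["position"],o["wrist_force"],o["wrist_torque"])
print("screw exp",proj("wrist",[.5962,-.2154,.104],c),"tip",proj("wrist",o["position"]-[0,0,.081],c))
cv2.imwrite("pics/b3.png",cv2.resize(im[150:230,205:325],None,fx=5,fy=5,interpolation=cv2.INTER_CUBIC))
```

```text
[ 0.5940797  -0.21474014  0.19349094] [-1.08172652  0.8505968  -2.41295041] [-0.00341999 -0.00420713 -0.04697629]
screw exp [193.08988674 265.564742  ] tip [197.46664058 263.00048191]
```

View pics/b3.png

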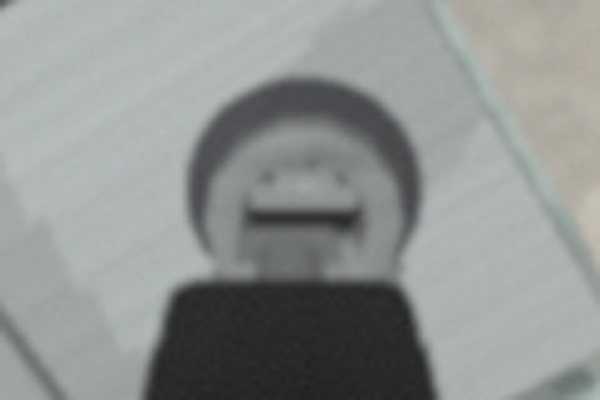

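Slot centre is at about (304, 227) and the blade at about (293, 230). The offset is about 1.6 mm along the slot and under 1 mm across. I'll correct it and lower gently.

Emit:
servo_tool([
  [[0.04,-0.02,-0.1,0,1],[0,0,-0.1,0,1],[0,0,-0.05,0,1],[0,0,0,0,1]],
])

```text
t: 7.45
position: [0.5976, -0.2175, 0.1875]
orientation: [2.828, 1.367, 0.0]
wrist_force: [-0.1, 0.2, -1.3]
gripper_width: 0.0293
```

Emit:
servo_tool([
  [[0,0,-0.05,0,1],[0,0,-0.05,0,1],[0,0,0,0,1],[0,0,0,0,1]],
])

```text
t: 7.78
position: [0.5974, -0.2176, 0.1833]
orientation: [-2.829, -1.367, 0.0]
wrist_force: [-0.2, 0.3, -1.4]
gripper_width: 0.0296
```

Emit:
servo_tool([
  [[0,0,-0.04,0,1],[0,0,-0.04,0,1],[0,0,0,0,1],[0,0,0,0,1]],
])

```text
t: 8.12
position: [0.5975, -0.2176, 0.1801]
orientation: [2.829, 1.367, -0.0]
wrist_force: [-0.0, -0.3, -1.8]
gripper_width: 0.0298
```

Emit:
servo_tool([
  [[0,0,-0.04,0,1],[0,0,0,0,1],[0,0,0,0,1]],
])

```text
t: 8.37
position: [0.5975, -0.2178, 0.1791]
orientation: [2.828, 1.367, 0.0]
wrist_force: [-2.7, -0.6, 4.3]
gripper_width: 0.029
```

Contact came at the slot-floor height (tip about 98 mm). I'll preload lightly and turn clockwise while following the screw down.

Emit:
servo_tool([
  [[0,0,-0.03,-3,1],[0,0,0,-3,1],[0,0,0,-4,1],[0,0,-0.005,-5,1],[0,0,-0.01,-5,1]],
], force=90)

```text
t: 8.78
position: [0.5964, -0.2182, 0.1777]
orientation: [3.024, 0.849, -0.004]
wrist_force: [-7.2, -2.0, 9.4]
gripper_width: 0.0289
```

Emit:
servo_tool([
  [[0,0,-0.01,-5,1],[0,0,-0.01,-5,1],[0,0,-0.01,-5,1],[0,0,-0.01,-5,1],[0,0,0,0,1]],
])

```text
t: 9.2
position: [0.596, -0.2184, 0.1763]
orientation: [3.125, 0.31, -0.004]
wrist_force: [-8.4, -1.3, 8.7]
gripper_width: 0.0292
```

Run:
```python
from h import *
for i in range(3):
    o=get_obs();print(o["position"].round(4),o["wrist_force"].round(1),o["wrist_torque"].round(3),np.degrees(R.from_rotvec(o["orientation"]).as_euler("ZYX")).round(1))
```

```text
[ 0.596  -0.2184  0.1763] [-8.4 -1.3  8.7] [-0.424  2.024  0.075] [ 11.3   0.2 179.9]
[ 0.596  -0.2184  0.1763] [-8.4 -1.3  8.7] [-0.424  2.024  0.075] [ 11.3   0.2 179.9]
[ 0.596  -0.2184  0.1763] [-8.4 -1.3  8.7] [-0.424  2.024  0.075] [ 11.3   0.2 179.9]
```

It's turning and sinking. The -8 N side force means the tool axis is about 1 mm off in +x, so I'll ease it back while turning on.

Emit:
servo_tool([
  [[-0.02,0,-0.01,-5,1],[-0.01,0,-0.01,-5,1],[0,0,-0.01,-5,1],[0,0,-0.01,-5,1],[0,0,-0.01,-5,1]],
])

```text
t: 9.62
position: [0.5951, -0.2185, 0.1746]
orientation: [3.117, -0.373, -0.003]
wrist_force: [-8.2, -2.3, 10.0]
gripper_width: 0.0292
```

Emit:
servo_tool([
  [[0,0,-0.01,-5,1],[0,0,-0.01,-5,1],[0,0,-0.01,-5,1],[0,0,-0.01,-5,1],[0,0,-0.01,-5,1]],
])

```text
t: 10.03
position: [0.5945, -0.2184, 0.1727]
orientation: [2.962, -1.039, -0.004]
wrist_force: [-9.8, -1.5, 13.6]
gripper_width: 0.0292
```

Run:
```python
from h import *
o=get_obs();print(o["position"].round(4),o["wrist_force"].round(1),o["wrist_torque"].round(3),np.degrees(R.from_rotvec(o["orientation"]).as_euler("ZYX")).round(1),o["joint_pos"])
```

```text
[ 0.5945 -0.2184  0.1727] [-9.8 -1.5 13.6] [-0.287  2.538  0.085] [-3.870e+01  1.000e-01  1.798e+02] [-0.47142319  0.58863727  1.28519188 -0.00323493  1.26992663  1.77506287]
```

Emit:
servo_tool([
  [[-0.02,0,-0.008,-5,1],[-0.01,0,-0.008,-5,1],[0,0,-0.008,-5,1],[0,0,-0.008,-5,1],[0,0,-0.008,-5,1]],
])

```text
t: 10.45
position: [0.5936, -0.2178, 0.171]
orientation: [2.667, -1.656, -0.003]
wrist_force: [-9.1, 1.7, 11.4]
gripper_width: 0.0289
```

Emit:
servo_tool([
  [[0,0,-0.008,-4,1],[0,0,-0.008,-4,1],[0,0,-0.006,-4,1],[0,0,0,-4,1],[0,0,0,0,1]],
])

```text
t: 10.87
position: [0.5934, -0.2173, 0.1699]
orientation: [2.412, -2.01, -0.004]
wrist_force: [-8.9, 1.4, 11.0]
gripper_width: 0.0289
```

Run:
```python
from h import *
o=get_obs();print(o["position"].round(4),o["wrist_force"].round(1),o["wrist_torque"].round(3),np.degrees(R.from_rotvec(o["orientation"]).as_euler("ZYX")).round(1),o["joint_pos"],o["effort"].round(3))
```

```text
[ 0.5934 -0.2173  0.1699] [-8.9  1.4 11. ] [0.391 2.233 0.066] [-7.960e+01  1.000e-01  1.798e+02] [-4.71530577e-01  5.88943840e-01  1.29278983e+00 -1.27662669e-03
  1.26306254e+00  2.48915261e+00] [  0.91  -49.203 -25.082   1.024  -3.345   0.998]
```

Emit:
servo_tool([
  [[0,0,-0.006,-4,1],[0,0,-0.006,-4,1],[0,0,0,-2,1],[0,0,0,0,1]],
])

```text
t: 11.2
position: [0.5936, -0.217, 0.1696]
orientation: [2.23, -2.211, -0.004]
wrist_force: [-8.2, 2.3, 12.3]
gripper_width: 0.0291
```

Run:
```python
from h import *
o=get_obs();print(o["position"].round(4),o["wrist_force"].round(1),o["wrist_torque"].round(3),np.degrees(R.from_rotvec(o["orientation"]).as_euler("ZYX")).round(1),o["joint_pos"][5],o["effort"].round(3))
c=cal("wrist");im=camera("wrist")
cv2.imwrite("pics/b4.png",cv2.resize(im[140:260,175:345],None,fx=4,fy=4,interpolation=cv2.INTER_CUBIC))
```

```text
[ 0.5936 -0.217   0.1696] [-8.2  2.3 12.3] [0.586 2.102 0.235] [-89.5   0.  179.8] 2.661760029113634 [  0.188 -48.816 -24.926   0.712  -3.389   0.743]
```

Emit:
servo_tool([
  [[0,0,0,-3,1],[0,0,0,-3,1],[0,0,0,0,1],[0,0,0,0,1]],
])

```text
t: 11.58
position: [0.5942, -0.2171, 0.1699]
orientation: [2.114, -2.323, -0.002]
wrist_force: [-7.2, 3.2, 12.4]
gripper_width: 0.0289
```

Run:
```python
from h import *
o=get_obs();print(o["position"].round(4),o["wrist_force"].round(1),o["wrist_torque"].round(3),np.degrees(R.from_rotvec(o["orientation"]).as_euler("ZYX")).round(1),o["joint_pos"][5],o["effort"].round(3))
im=camera("wrist")
cv2.imwrite("pics/b5.png",cv2.resize(im[140:260,175:345],None,fx=4,fy=4,interpolation=cv2.INTER_CUBIC))
```

```text
[ 0.5942 -0.2171  0.1699] [-7.2  3.2 12.4] [0.632 1.696 0.218] [-95.4   0.  179.9] 2.7648644711613377 [ 1.4000e-02 -4.8416e+01 -2.4142e+01  4.2300e-01 -2.8840e+00  2.5300e-01]
```

View pics/b5.png

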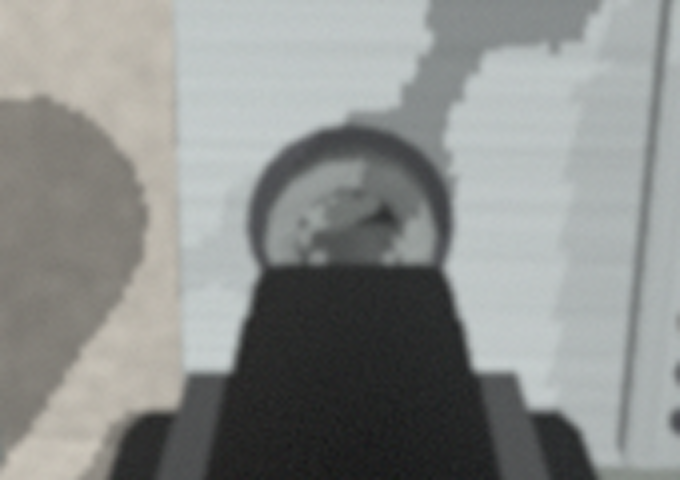

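Emit:
servo_tool([
  [[0,0,-0.02,0,1],[0,0,0,-4,1],[0,0,0,-4,1],[0,0,0,0,1]],
])

```text
t: 11.97
position: [0.5953, -0.2163, 0.1703]
orientation: [-1.942, 2.467, -0.001]
wrist_force: [-4.6, 6.2, 17.8]
gripper_width: 0.0296
```

Run:
```python
from h import *
o=get_obs();print(o["position"].round(4),o["wrist_force"].round(1),o["wrist_torque"].round(3),np.degrees(R.from_rotvec(o["orientation"]).as_euler("ZYX")).round(1),o["joint_pos"][5],o["effort"].round(3))
```

```text
[ 0.5953 -0.2163  0.1703] [-4.6  6.2 17.8] [1.433 1.296 0.172] [-1.036e+02  1.000e-01 -1.799e+02] 2.9078008217643467 [ -2.559 -45.174 -22.213  -1.043  -2.779   1.028]
```

Torque rose and then stayed at about 0.2 N m with no more sinking. The tip height is about 89 mm, which is the home slot floor (95 − 6). I'll ease back within the slot play, lift and check.

Emit:
servo_tool([
  [[0,0,0.02,6,1],[0,0,0.02,6,1],[0,0,0.3,0,1],[0,0,0.8,0,1],[0,0,0.8,0,1]],
])

```text
t: 12.38
position: [0.5945, -0.2169, 0.2439]
orientation: [2.193, -2.248, -0.007]
wrist_force: [1.5, -1.3, -1.4]
gripper_width: 0.0289
```

Emit:
servo_tool([
  [[0,0,0,0,1],[0,0,0,0,1]],
])

```text
t: 12.55
position: [0.5961, -0.2178, 0.2468]
orientation: [-2.193, 2.247, -0.006]
wrist_force: [-0.3, -0.5, -2.1]
gripper_width: 0.0293
```

Run:
```python
from h import *
o=get_obs();c=cal("wrist");im=camera("wrist");print(o["position"],o["wrist_force"],np.degrees(R.from_rotvec(o["orientation"]).as_euler("ZYX")).round(1),o["joint_pos"][5])
print("tip",proj("wrist",o["position"]-[0,0,.081],c),"axis",[proj("wrist",[.5962,-.2165,z],c).round(1) for z in (.085,.095,.104)])
cv2.imwrite("pics/w4.png",im);np.save("w4.npy",c,allow_pickle=True)
s=camera("scene"); p=np.int32(proj("scene",[.596,-.217,.095]))
A=cv2.resize(im[120:230,190:330],(560,440),interpolation=cv2.INTER_CUBIC)
B=cv2.resize(s[p[0]-20:p[0]+20,p[1]-20:p[1]+20],(240,240),interpolation=cv2.INTER_CUBIC)
v=np.zeros((440,800,3),np.uint8);v[:,:560]=A;v[:240,560:]=B;cv2.imwrite("pics/v1.png",v)
```

```text
[ 0.5960881  -0.2177654   0.24676663] [-0.32642688 -0.50454048 -2.0738755 ] [-9.140e+01 -1.000e-01 -1.798e+02] 2.6950480364520555
tip [196.67944194 264.05140477] axis [array([172.4, 264. ]), array([174.9, 264. ]), array([177.3, 264. ])]
```

View pics/v1.png

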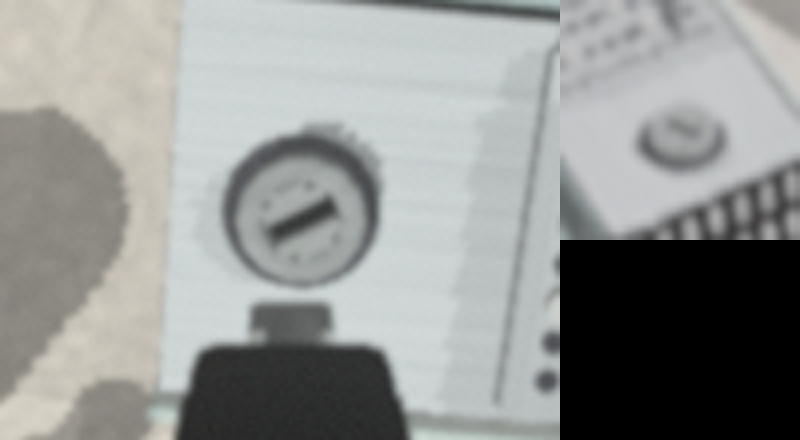

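The slot now reads about -158°, which is 120° or 2.1 rad turned, and the head sits tight on the plate. The tool went further than that, so the handle twisted in the jaws at the end. That points to the stop, but I'll confirm by re-engaging aligned and centred with a firmer grip.

Emit:
servo_tool([
  [[-0.055,0.03,0,6,1],[0,0,0,6,1],[0,0,-0.4,6,1],[0,0,-0.7,5,1],[0,0,-0.5,0,1]],
], force=120)

```text
t: 13.07
position: [0.5918, -0.2157, 0.1775]
orientation: [2.602, -1.76, -0.006]
wrist_force: [0.0, -0.7, -2.8]
gripper_width: 0.0285
```

Emit:
servo_tool([
  [[0,0,-0.1,0,1],[0,0,-0.1,0,1],[0,0,-0.05,0,1],[0,0,0,0,1],[0,0,0,0,1]],
])

```text
t: 13.48
position: [0.5932, -0.2164, 0.1716]
orientation: [-2.598, 1.766, -0.001]
wrist_force: [-0.1, 0.4, -1.4]
gripper_width: 0.0287
```

Emit:
servo_tool([
  [[0,0,-0.04,0,1],[0,0,-0.03,0,1],[0,0,0,0,1],[0,0,0,0,1]],
])

```text
t: 13.82
position: [0.5935, -0.2166, 0.1699]
orientation: [-2.598, 1.766, -0.004]
wrist_force: [-1.3, 0.9, 4.7]
gripper_width: 0.0288
```

Contact came again at TCP 0.1699, in the slot. Now I'll turn clockwise step by step and watch the moment.

Emit:
servo_tool([
  [[0,0,-0.04,-4,1],[0,0,0,-4,1],[0,0,0,-4,1],[0,0,0,0,1]],
])

```text
t: 14.15
position: [0.5939, -0.2163, 0.1696]
orientation: [-2.394, 2.031, -0.006]
wrist_force: [-1.7, 2.0, 11.0]
gripper_width: 0.0288
```

```bash
cat > o.py <<'E'
from h import *
o=get_obs();print(o["position"].round(4),o["wrist_force"].round(1),o["wrist_torque"].round(3),np.degrees(R.from_rotvec(o["orientation"]).as_euler("ZYX")).round(1),o["joint_pos"][5],o["gripper_width"])
E
python3 o.py
```

```text
[ 0.5939 -0.2163  0.1696] [-1.7  2.  11. ] [0.518 0.392 0.08 ] [-8.060e+01 -1.000e-01 -1.798e+02] 2.5068349474778158 0.028810015523802534
```

Emit:
servo_tool([
  [[0,0,0,-4,1],[0,0,0,-4,1],[0,0,0,0,1]],
])

```text
t: 14.4
position: [0.594, -0.2162, 0.1696]
orientation: [-2.247, 2.192, -0.006]
wrist_force: [-1.0, 3.4, 10.9]
gripper_width: 0.0289
```

```bash
python3 o.py
```

```text
[ 0.594  -0.2162  0.1696] [-1.   3.4 10.9] [0.667 0.387 0.174] [-8.860e+01 -1.000e-01 -1.797e+02] 2.646104894018894 0.028913234940064626
```

Emit:
servo_tool([
  [[0,0,0,-4,1],[0,0,0,-4,1],[0,0,0,0,1]],
])

```text
t: 14.65
position: [0.5944, -0.2162, 0.1699]
orientation: [-2.088, 2.343, -0.007]
wrist_force: [-0.3, 2.7, 11.8]
gripper_width: 0.0286
```

```bash
python3 o.py
```

```text
[ 0.5944 -0.2162  0.1699] [-0.3  2.7 11.8] [0.673 0.115 0.251] [-9.660e+01 -1.000e-01 -1.797e+02] 2.7857067739897707 0.028574455792256377
```

Moment climbs 0.08 → 0.17 → 0.25 N m with the height unchanged. It ran steady at about 0.08 while the screw was turning, so this is the hard stop. I'll unload, lift and compare the slot angle.

Emit:
servo_tool([
  [[0,0,0.02,7,1],[0,0,0.02,7,1],[0,0,0.3,7,1],[0,0,0.8,7,1],[0,0,0.8,0,1]],
])

```text
t: 15.07
position: [0.5922, -0.2159, 0.244]
orientation: [2.603, -1.757, -0.005]
wrist_force: [0.3, -0.3, -1.6]
gripper_width: 0.0288
```

Emit:
servo_tool([
  [[0,0,0,0,1],[0,0,0,0,1]],
])

```text
t: 15.23
position: [0.5939, -0.2167, 0.2467]
orientation: [-2.597, 1.766, -0.008]
wrist_force: [-0.7, -0.6, -2.1]
gripper_width: 0.0287
```

```bash
python3 o.py
python3 - <<'E'
from h import *
im=camera("wrist")
cv2.imwrite("pics/v2.png",cv2.resize(im[120:230,190:330],(560,440),interpolation=cv2.INTER_CUBIC))
E
```

```text
[ 0.5939 -0.2167  0.2467] [-0.7 -0.6 -2.1] [-0.036 -0.034  0.009] [ -68.4   -0.2 -179.8] 2.294149962995806 0.028711658543439
```

View pics/v2.png

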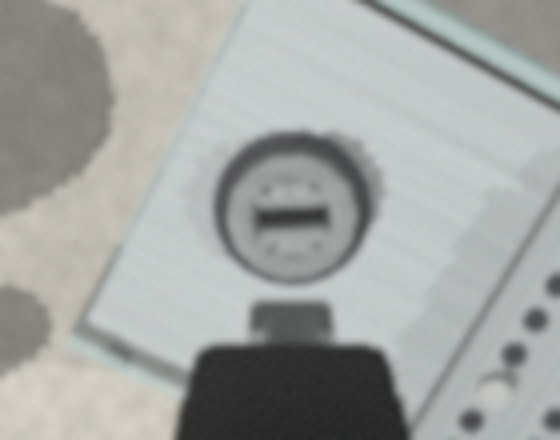

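The slot is level in the image at tool yaw -68.4°, so still about -158°. It didn't move under 0.25 N m, and the screw is home. Now I'll carry the driver back at yaw -53.4°, the half-turn equivalent of the grasp.

Emit:
servo_tool([
  [[0,0,0.8,3,1],[-0.19,0.59,0,3,1],[-0.19,0.59,0,3,1],[-0.19,0.59,0,3,1],[-0.19,0.59,0,3,1]],
])

```text
t: 15.7
position: [0.5613, -0.1208, 0.2742]
orientation: [2.807, -1.409, -0.006]
wrist_force: [0.4, -0.8, -1.8]
gripper_width: 0.0286
```

Emit:
servo_tool([
  [[-0.19,0.59,0,0,1],[-0.19,0.59,0,0,1],[-0.19,0.59,0,0,1],[-0.19,0.59,0,0,1],[-0.2,0.6,0,0,1]],
])

```text
t: 16.12
position: [0.5228, -0.0024, 0.2744]
orientation: [2.805, -1.412, -0.005]
wrist_force: [1.0, -0.1, -1.5]
gripper_width: 0.029
```

Emit:
servo_tool([
  [[0,0,0,0,1],[0,0,0,0,1],[0,0,0,0,1]],
])

```text
t: 16.37
position: [0.5239, -0.0038, 0.2752]
orientation: [2.806, -1.411, -0.002]
wrist_force: [0.7, -0.0, -0.4]
gripper_width: 0.0285
```

```bash
python3 o.py
python3 - <<'E'
from h import *
o=get_obs();c=cal("wrist");im=camera("wrist")
print("tip",proj("wrist",o["position"]-[0,0,.081],c),"hole@.5245,-.003",proj("wrist",[.5245,-.003,.065],c))
print(c)
cv2.imwrite("pics/v3.png",cv2.resize(im[110:230,180:340],(640,480),interpolation=cv2.INTER_CUBIC))
E
```

```text
[ 0.5239 -0.0038  0.2752] [ 0.7 -0.  -0.4] [ 0.04  -0.003 -0.002] [-53.4   0.  179.9] 2.3496920841783044 0.028476397740931487
tip [197.0328362  263.52941985] hole@.5245,-.003 [161.47129101 262.37935265]
({'vertical_fov': 65.62599621594424, 'cx': 262.69630706172524, 'cy': 189.13896233446283, 'eye': array([ 0.57196802, -0.06721701,  0.41819567]), 'orientation': array([ 0.94334435, -2.85677094, -0.45334178])}, np.float64(297.7773018804556))
```

View pics/v3.png

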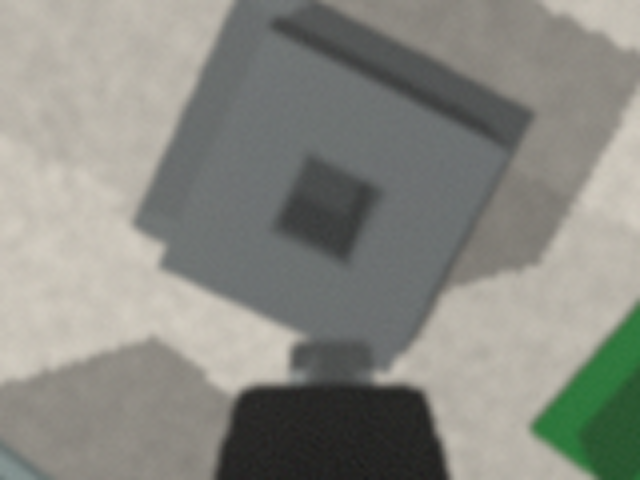

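The hole centre is at crop (328, 208), within 0.6 px of the predicted point. The blade is centred on the TCP, so I'll insert.

Emit:
servo_tool([
  [[0.02,0.02,-0.8,0,1],[0,0,-0.8,0,1],[0,0,-0.8,0,1],[0,0,-0.8,0,1],[0,0,-0.6,0,1]],
])

```text
t: 16.83
position: [0.5239, -0.0037, 0.1212]
orientation: [2.804, -1.414, -0.005]
wrist_force: [0.6, 0.7, -1.2]
gripper_width: 0.0292
```

Emit:
servo_tool([
  [[0,0,-0.4,0,1],[0,0,-0.2,0,1],[0,0,-0.1,0,1],[0,0,0,0,1],[0,0,0,0,1]],
])

```text
t: 17.25
position: [0.5256, -0.0031, 0.0969]
orientation: [-2.806, 1.412, -0.002]
wrist_force: [1.1, -0.0, -1.8]
gripper_width: 0.0293
```

Emit:
servo_tool([
  [[0,0,-0.04,0,1],[0,0,-0.04,0,1],[0,0,0,0,1],[0,0,0,0,1]],
])

```text
t: 17.58
position: [0.5251, -0.0027, 0.0933]
orientation: [-2.806, 1.412, -0.001]
wrist_force: [0.8, -0.6, -2.0]
gripper_width: 0.0286
```

Emit:
servo_tool([
  [[0,0,-0.04,0,1],[0,0,-0.04,0,1],[0,0,0,0,1],[0,0,0,0,1]],
])

```text
t: 17.92
position: [0.5253, -0.0027, 0.0912]
orientation: [-2.806, 1.412, -0.002]
wrist_force: [-2.8, 0.1, 10.9]
gripper_width: 0.0285
```

Emit:
servo_tool([
  [[0,0,0,0,0],[0,0,0,0,0],[0,0,0,0,0],[0,0,0,0,0],[0,0,0,0,0]],
], force=40)

```text
t: 18.33
position: [0.5249, -0.0027, 0.0896]
orientation: [2.806, -1.412, -0.0]
wrist_force: [0.1, -0.3, 0.1]
gripper_width: 0.0851
```

Emit:
servo_tool([
  [[0,0,0,0,0],[0,0,0,0,0],[0,0,0,0,0],[0,0,0,0,0],[0,0,0.2,0,0]],
])

```text
t: 18.75
position: [0.524, -0.0026, 0.0968]
orientation: [2.806, -1.412, -0.004]
wrist_force: [0.6, -1.0, -0.7]
gripper_width: 0.0854
```

The shoulder seated at the same height as the grasp (0.091), and the jaws are open. Retreating straight up.

Emit:
servo_tool([
  [[0,0,0.6,0,0],[0,0,0.8,0,0],[0,0,0.9,0,0],[0,0,0.9,0,0],[0,0,0.9,0,0]],
])

```text
t: 19.17
position: [0.5245, -0.0027, 0.2642]
orientation: [-2.806, 1.412, -0.001]
wrist_force: [2.7, 0.8, -0.2]
gripper_width: 0.0851
```

Emit:
servo_tool([
  [[0,0,0,0,0],[0,0,0,0,0],[0,0,0,0,0]],
])

```text
t: 19.42
position: [0.5245, -0.0026, 0.2616]
orientation: [2.806, -1.412, -0.001]
wrist_force: [-0.2, 0.3, -0.1]
gripper_width: 0.0855
```

```bash
python3 o.py
python3 - <<'E'
from h import *
c=cal("wrist");im=camera("wrist")
e=proj("wrist",[.5245,-.003,.14],c);print("expected handle top",e)
for d in trace("driver","wrist"): print(d["score"],d["position"],d["mask"].sum())
r,k=np.int32(e)
cv2.imwrite("pics/v4.png",cv2.resize(im[r-60:r+60,k-70:k+70],(560,480),interpolation=cv2.INTER_CUBIC))
E
```

```text
[ 0.5245 -0.0026  0.2616] [-0.2  0.3 -0.1] [-0.018 -0.023  0.041] [-53.4   0.  180. ] 2.3518556405413764 0.08548778029487976
expected handle top [182.13493775 263.72514043]
0.88 [173.2, 260.6] 1360
```

Run:
```python
from h import *
c=cal("wrist");im=camera("wrist");m=trace("driver","wrist")[0]["mask"]
for r in range(0,384,6):
    k=np.where(m[r])[0]
    if len(k): print(r,k.min(),k.max(),k.mean())
for z in (.065,.14): print(z,[proj("wrist",p,c).round(1) for p in ([.5245,-.003,z],)])
```

```text
156 248 274 261.0
162 246 276 261.0
168 245 277 261.0
174 245 277 261.0
180 246 277 261.5
186 245 277 261.0
192 247 276 261.5
0.065 [array([163.4, 263. ])]
0.14 [array([182. , 263.2])]
```

```bash
python3 -c "
from station import *
print(job_done())"
```

```text
the job is handed in; nothing more can be done
None
```

I drove the loose screw on the right-hand cycler (y ≈ -0.22) clockwise to its stop, stood the driver back in the grey stand, let go and handed the job in at about 19.5 s. No verdict is given.

**Screw home:**
- The slot turned about 120° (2.1 rad), inside the 2.0–2.4 rad given.
- The blade tip ended at about 89 mm, which is the slot floor when the screw is home.
- I re-engaged and turned again. The moment rose from 0.08 to 0.25 N m with no further sinking, and the slot angle stayed the same.

**Driver in stand:**
- The handle shoulder made contact at the same height as when I first gripped it (TCP 0.091 m).
- After release, the handle's outline is straight and about 2 px (1.5–2 mm) from the predicted place.
- The gripper is open and clear, with the wrist force at about zero.

**Disagreements and gaps:**
- On the first drive the tool turned about 35° more than the slot, because the handle twisted in the jaws at the stop. That is why I re-engaged to check.
- The tool pose readings scatter by 1–2 mm, so the home height rests on the stop and the slot angle more than on the measured height.
- My last picture was past the viewing limit, so I checked the final pose numerically from the driver's mask only.
- I did not check the bystanders or the other cycler's screw at the end. The arm stayed clear of both throughout.

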